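# Set out the silversmith's forming board

### The job

Get the set-out board ready for the next student: take the punch block out of the railed corner, keeping it upright, and plug it fully down into its socket; then put the steel-faced bench block flat in the corner it has left, long side along the far rail and snug against both rails. Finally lay the chasing hammer on its dark silhouette, matching it head to head, and leave everything else where it is.

Things in the scene. Friction and masses are not known exactly. Their poses are not given: they have to be found in the camera images.
- board: Fixed plywood set-out board, 260 (x) x 320 (y) x 18 mm. Origin: centre of its underside; +x to the far edge, +y to the robot's left. Far left corner: two dark rails 8 mm high, 12 mm wide (far rail 130 mm, side rail 95 mm), flush with the edges. Far right: light wooden socket frame 82 (x) x 120 (y) x 18 mm high. Near edge: flat dark inlaid hammer silhouette along y, head to +y.
- corner (a point): Inner corner where the two rails meet, at the height of the board's top face; axes as the board's (the free area lies towards -x and -y).
- socket (a point): Centre of the rectangular socket hole, at its floor (the board's top face); the hole is 51 (x) x 87 (y) x 18 mm deep, with a 4 mm chamfer round its mouth; axes as the board's.
- spot_head (a point): Middle of the head of the hammer silhouette (76 x 28 mm), on the board's top face.
- spot_tail (a point): Handle end of the hammer silhouette, on the board's top face, 170 mm from spot_head.
- punchblock: Punch block: upright wooden block 48 (x) x 84 (y) x 58 mm; two rows of square steel punches stand 22 mm out of its top (80 mm overall, within 15 mm of its middle in x). At the start it stands on the board in the railed corner. Origin: centre of its underside; z up. It fits the socket either way round.
- benchblock: Bench block: flat rectangular block 60 (x) x 90 (y) x 30 mm, black rubber below, polished steel face on top, about 0.65 kg, lying on the bench to one side of the board. Origin: centre of its underside; z up.
- hammer: Chasing hammer lying flat on the bench beside the board, 183 mm long: steel head 76 mm wide (along y), 26 mm thick, wooden handle with a fat end. Origin: on the surface below the slim part of the handle, a good grip (15 mm thick, its middle 13 mm above the surface). +x points to the head (axis at +45 mm); the handle ends at -125 mm.
- hammer_head (a point): Point under the middle of the hammer's head, on the surface it lies on.
- hammer_tail (a point): Point under the end of the hammer's handle, on the surface it lies on.
- weight: Small brass weight, round, 28 mm across, 26 mm tall with a 12 mm knob, standing on the set-out board between the socket and the railed corner. Origin: centre of its underside. Leave it alone.
- bowl: Terracotta bowl, 110 mm across, 45 mm tall. Origin: centre of its underside. Leave it alone.
- bottle: Clear drinks bottle with a red cap, 64 mm across, 190 mm tall, upright. Origin: centre of its underside. Leave it alone.
- disc: Flat blue plastic jar lid, 80 mm across, 14 mm thick. Origin: centre of its underside. Leave it alone.
- mallet: Wooden mallet (not the hammer): barrel head 56 mm thick and 90 mm long, about 250 mm overall. Origin: on the table below the handle, 90 mm from the head's axis (+x). Leave it alone.
- file: Flat file with a wooden handle, 230 mm long, 20 mm thick. Origin: on the table below the shoulder between handle (-x) and blade (+x). Leave it alone.
- dish: Shallow orange plastic dish, 120 mm across, 22 mm tall. Origin: centre of its underside. Leave it alone.

How it is judged:
By the outcome, as a careful person would: the job done as asked, in the order asked, and still so for the second after the job is handed in, with the robot touching nothing.
It also fails if it takes over 72 s, if anything falls off the work surface, if the arm or the gripper's body presses on something with over 40 N, if the wrist force passes 120 N, or if a joint passes its speed limit or range.

### The arm

A 6-joint arm with a two-finger parallel gripper is mounted at the origin on the work surface. World frame = base frame: x ahead of the robot, y to its left, z up, the work surface at z = 0. Lengths are in m, angles in rad, forces in N, time in s.
With the tool pointing down it reaches from about 0.275 to 0.725 m from the base axis. Payload 15.9 kg.
Tool frame: the origin (TCP) lies on the centre line of the jaws, within the pads' length; the fingertips stand 19 mm ahead of it and the grasp point (between the pads) is the TCP (robot.nose_length is the distance from the TCP to the fingertips, in m); z points along the fingers, y is the line along which they close (so a half turn about z gives the same grasp; the last joint's range is limited). The gripper opens to 85 mm and grips with 20 to 120 N. Pads are 22 mm wide; open, the fingers measure 114 mm over their backs; the gripper's body (76 mm by 85 mm) begins 54 mm behind the grasp point. The pads swing forward as they close: fully open they stand 13 mm farther back than shut.
Start: joints at [-1.334, 0.213, -0.034, 1.323, 0, 1.571], TCP at [0.117, -0.486, 0.25] pointing down, gripper open.
Joint ranges: [-2.98, 2.98], [-0.74, 1.72], [-1.14, 1.35], [-2.1, 2.04], [-1.57, 1.44], [-3.14, 3.14]. Speed limits (rad/s): [1.89, 1.89, 2.39, 2.57, 3.14, 3.14].

### API

Orientations are given as a rotation vector (axis times angle).
In Python, from bench import robot, read_camera, camera_info, job gives the robot as it stands.
- The arm moves only by the tool drive_tool, never from a script. Its argument "deltas" is a list of rows, each a list of 3 entries, a list of its own where there are three numbers: the finger opening in m, from 0 to 0.0854, then the shift along the tool's x, y, z in m, then the turn, a rotation vector about the tool's x, y, z in degrees. A call has exactly 8 rows; each row shifts and turns the commanded pose from where the row before left it, along the tool's axes as they then stand; what a row does not reach is not made up. A row lasts 1/8 s, in which the tool goes at most 62.5 mm and 10.7 degrees, less where a joint would pass 70% of its speed; a pose out of reach is approached as far as the arm can. A call with a gripper value outside its range is refused whole. The fingers move at their own pace and stop on an object; "squeeze" is the grip in N (left out, the last holds). Time passes only in rows, so rows that do not move let the fingers close, or fill a call up. It gives the time, the measured TCP pose, the force, the opening and the grip force at its end, in the units of the state.
- robot.read_state(): the state, without advancing time (a new reading comes with each control period).
- read_camera(name): name is "scene" or "top" or "wrist"; returns the picture (420x560x3 uint8, red, green, blue); there is no depth.
- camera_info(name): a dict with "fovy" (degrees; the focal length in pixels is half the picture's height over the tangent of half this angle, whatever the lens; pixels are square), "cx", "cy" (the principal point, pixels), "rvec" (rotation vector, rad) and "tvec" (3), from world to camera coordinates, as OpenCV has them. Camera axes: x right, y down, z forward; pixel columns grow to the right and rows downward; lengths in m; the calibration is good to about 2 mm. A picture is of the moment at which its call begins: read the wrist's pose just before it. camera_info takes no time and is no camera call; for the wrist camera it gives the pose at the moment of the call.
- job.finish_job(): hands the job in; it is judged then, once.
The state is a dict: "time_s": time; "joint_pos": joint angles; "qd": joint speeds; "joint_efforts": joint torques, N m; "position": TCP position; "tcp_rot": TCP orientation; "force": force on the tool from outside, world axes, zero at the start; "moment": the same for the moment, N m; "opening": finger opening in m; "gripper_force": force on a finger pad.
Only numpy, scipy, OpenCV 4.12 (cv2) and the standard library are available. Lean on these libraries where they do the work, as an engineer would, in place of code of your own. Each camera call takes 0.05 s, during which the arm holds its last target. There are 200 camera calls.

## Working session

There is one attempt and no reset: what is moved stays moved. The work goes in short steps, Python scripts to look and compute and a tool call to move; the robot and the scene stay as the last step left them, time stands still between calls to the robot, and variables do not carry over. Pictures are saved under pics/ and viewed, at most 12 in all, crops included, and the job is handed in when it is done.

Besides the shell and the picture viewer there is one more tool, called after "Request:" in YAML: its name, and indented under it one key for each argument. drive_tool: Moves the arm, as the interface text tells. Its arguments: {"type":"object","properties":{"deltas":{"type":"array","items":{"type":"array"}},"squeeze":{"type":"number"}},"required":["deltas"]}

```bash
ls; mkdir -p pics; python3 - <<'E'
from bench import robot, read_camera, camera_info, job
import cv2
for n in ["scene","top"]:
    i=read_camera(n); cv2.imwrite(f"pics/{n}0.png",i[:,:,::-1]); print(n,camera_info(n))
print(camera_info("wrist"))
print(robot.read_state())
E
```

```text
pics
scene {'fovy': 44.794524528344375, 'cx': 281.6469535743344, 'cy': 205.89162413142608, 'rvec': array([ 0.71935501,  2.64996199, -1.0673465 ]), 'tvec': array([ 0.52626372, -0.13230634,  1.66811468])}
top {'fovy': 57.35131208408458, 'cx': 283.36970026687607, 'cy': 212.3526041503356, 'rvec': array([ 2.16513006, -2.17273284,  0.09599213]), 'tvec': array([-0.03884628,  0.55135566,  1.11243736])}
{'fovy': 68.23216871497118, 'cx': 277.99490701616924, 'cy': 212.08834830893377, 'rvec': array([-2.25300542,  1.77369184,  0.29868048]), 'tvec': array([-0.49971822, -0.04309789,  0.38209303])}
{'time_s': 0.1, 'joint_pos': array([-1.33400498e+00,  2.13276127e-01, -3.50120307e-02,  1.32353639e+00,
       -5.24545481e-07,  1.57078755e+00]), 'qd': array([-3.83875040e-04, -2.74638888e-03,  2.89987934e-03,  5.39228461e-05,
        8.45940516e-04, -1.04596304e-03]), 'joint_efforts': array([-1.11245983e-03, -6.87245321e+01,  4.87808704e+01,  1.21070724e-02,
        1.09470295e-05, -9.67849587e-06]), 'position': array([ 0.11721841, -0.48574205,  0.24987483]), 'tcp_rot': array([-3.11858422e+00, -3.70975701e-01,  1.91527064e-04]), 'force': array([ 0.89469155,  0.29864358, -0.32955303]), 'moment': array([-0.0027524 , -0.05148371, -0.00014688]), 'gripper_force': 0.0, 'opening': 0.08553010468656791}
```

View pics/top0.png

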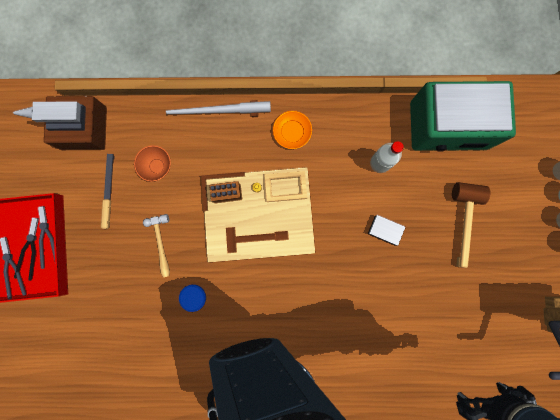

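View pics/scene0.png

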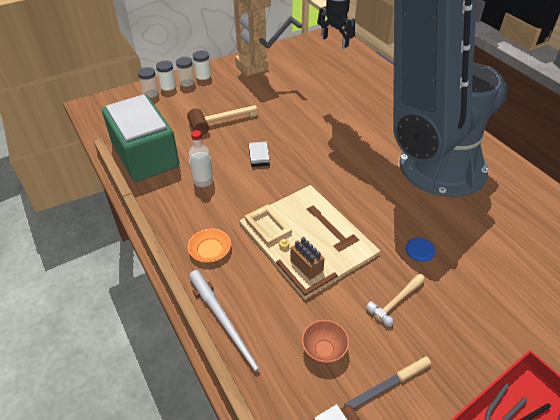

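The top view (up = +x, left = +y) shows the board with corners at about (203,177), (307,168), (315,254) and (208,262). The punch block is at (224,190), socket (286,184), silhouette (230–288,238), hammer head (156,221) to tail (165,275), bench block (387,230). The scene view agrees.

```bash
cat > h.py <<'E'
import numpy as np, cv2
from scipy.spatial.transform import Rotation as R
from bench import robot, read_camera, camera_info, job
def cam(n):
    c=camera_info(n); f=210/np.tan(np.radians(c["fovy"])/2)
    return dict(K=np.array([[f,0,c["cx"]],[0,f,c["cy"]],[0,0,1]]),r=np.array(c["rvec"]),t=np.array(c["tvec"]))
def ray(c,px,z):
    "pixels (n,2) -> world points on plane z"
    px=np.atleast_2d(np.asarray(px,float)); M=R.from_rotvec(c["r"]).as_matrix()
    d=np.c_[px,np.ones(len(px))]@np.linalg.inv(c["K"]).T@M; o=-M.T@c["t"]
    return o+d*((z-o[2])/d[:,2])[:,None]
def proj(c,P):
    return cv2.projectPoints(np.atleast_2d(np.asarray(P,float)),c["r"],c["t"],c["K"],None)[0][:,0]
def shot(name):
    "wrist shot saved, camera saved"
    c=cam("wrist"); i=read_camera("wrist")[:,:,::-1].copy(); cv2.imwrite(f"pics/{name}.png",i); np.savez(f"pics/{name}.npz",**c); return c,i
def to(x,y,z,yaw):
    """tool deltas from now to TCP xyz, pointing down, tool y axis (closing line) along world angle yaw deg (mod 180)"""
    s=robot.read_state(); T=R.from_rotvec(s["tcp_rot"]); 
    best=None
    for k in (0,180):
        a=np.radians(yaw+k); Y=np.array([np.cos(a),np.sin(a),0]); Z=np.array([0,0,-1.]); G=R.from_matrix(np.c_[np.cross(Y,Z),Y,Z])
        d=(T.inv()*G).as_rotvec(degrees=True)
        if best is None or np.linalg.norm(d)<np.linalg.norm(best[0]): best=(d,G)
    D=np.array([x,y,z])-s["position"]
    print("t",round(s["time_s"],2),"pos",s["position"].round(4),"q6",s["joint_pos"][5].round(2),"shift now-axes mm",(T.inv().apply(D)*1e3).round(1),"turn",best[0].round(2),"| shift in goal axes",(best[1].inv().apply(D)*1e3).round(1))
E
python3 - <<'E'
from h import *
c=cam("top")
print("board",ray(c,[(203,177),(307,168),(315,254),(208,262)],.018).round(3))
print("hammer",ray(c,[(156,221),(165,275)],.013).round(3))
print("bench",ray(c,[(375,216),(405,225),(397,244),(368,234)],.03).round(3))
print("punch",ray(c,(224,190),.09).round(3)); print("bottle",ray(c,(397,147),.19).round(3), ray(c,(384,166),0.0).round(3))
w=cam("wrist"); s=robot.read_state(); M=R.from_rotvec(w["r"]).as_matrix(); T=R.from_rotvec(s["tcp_rot"])
print("cam in tool",T.inv().apply(-M.T@w["t"]-s["position"]),"axes",(M@T.as_matrix()).round(3)); print(T.as_matrix().round(3))
to(.48,.0,.34,90)
E
```

```text
board [[ 0.66   0.202  0.018]
 [ 0.686 -0.112  0.018]
 [ 0.428 -0.134  0.018]
 [ 0.405  0.182  0.018]]
hammer [[0.528 0.342 0.013]
 [0.368 0.31  0.013]]
bench [[ 0.539 -0.311  0.03 ]
 [ 0.512 -0.398  0.03 ]
 [ 0.457 -0.373  0.03 ]
 [ 0.486 -0.289  0.03 ]]
punch [[0.609 0.126 0.09 ]]
bottle [[ 0.703 -0.335  0.19 ]] [[ 0.695 -0.349  0.   ]]
cam in tool [ 0.08345377  0.00061575 -0.12452897] axes [[-0.     1.     0.001]
 [-0.946  0.    -0.325]
 [-0.325 -0.001  0.946]]
[[ 0.972  0.235 -0.   ]
 [ 0.235 -0.972  0.001]
 [-0.    -0.001 -1.   ]]
t 0.1 pos [ 0.1172 -0.4857  0.2499] q6 1.57 shift now-axes mm [ 466.6 -387.2  -89.7] turn [-6.000e-02  1.000e-02  1.357e+01] | shift in goal axes [ 362.8 -485.7  -90.1]
```

Request:
drive_tool:
  deltas:
    - [0.085,[0.033,-0.027,-0.006],[0,0,0]]
    - [0.085,[0.033,-0.027,-0.006],[0,0,0]]
    - [0.085,[0.033,-0.027,-0.006],[0,0,0]]
    - [0.085,[0.033,-0.027,-0.006],[0,0,0]]
    - [0.085,[0.033,-0.027,-0.006],[0,0,0]]
    - [0.085,[0.033,-0.027,-0.006],[0,0,0]]
    - [0.085,[0.033,-0.027,-0.006],[0,0,0]]
    - [0.085,[0.033,-0.027,-0.006],[0,0,0]]

```text
time_s: 1.1
position: [0.3238, -0.2129, 0.2984]
tcp_rot: [-3.12, -0.371, 0.0]
force: [0.5, -0.4, -0.3]
opening: 0.085
gripper_force: 0.0
```

Request:
drive_tool:
  deltas:
    - [0.085,[0.033,-0.027,-0.006],[0,0,0]]
    - [0.085,[0.033,-0.027,-0.006],[0,0,0]]
    - [0.085,[0.033,-0.027,-0.006],[0,0,0]]
    - [0.085,[0.033,-0.027,-0.006],[0,0,0]]
    - [0.085,[0.033,-0.027,-0.006],[0,0,0]]
    - [0.085,[0.033,-0.027,-0.006],[0,0,0]]
    - [0.085,[0.033,-0.027,-0.006],[0,0,0]]
    - [0.085,[0,0,0],[0,0,9]]

```text
time_s: 2.1
position: [0.5046, 0.0259, 0.3396]
tcp_rot: [-3.139, -0.125, 0.002]
force: [0.2, -0.9, 0.2]
opening: 0.0852
gripper_force: 0.0
```

```bash
python3 - <<'E'
from h import *
c,i=shot("w1"); to(.5,.02,.34,94.5)
cv2.imwrite("pics/w1b.png",cv2.resize(i,(784,588)))
E
```

```text
t 2.15 pos [0.504  0.0249 0.3397] q6 3.12 shift now-axes mm [-4.3  4.6 -0.3] turn [-0.    0.07 -0.54] | shift in goal axes [-4.4  4.6 -0.3]
```

View pics/w1b.png

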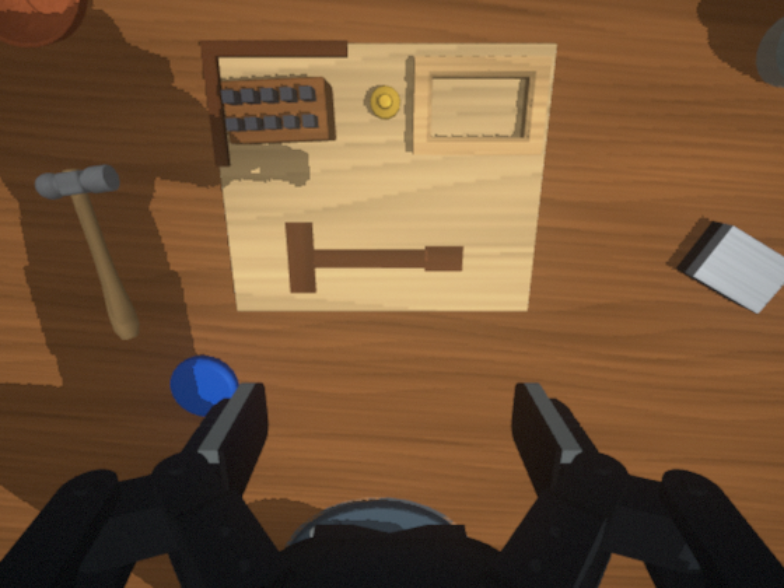

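The wrist view (784-wide scale) shows board corners (205,42), (556,44), (528,311) and (238,311). The punch block top runs from (222,77) to (330,142), the socket hole from (430,73) to (530,138), and the silhouette from (287,223) to (463,293). The hammer runs from head (77,181) to tail (125,333), the bench block spans (682,222)–(784,312), and the weight is at (384,101).

```bash
python3 - <<'E'
from h import *
d=np.load("pics/w1.npz"); c={k:d[k] for k in d}; i=cv2.imread("pics/w1.png"); k=560/784
f=lambda p,z:ray(c,np.array(p)*k,z)
hsv=cv2.cvtColor(i,cv2.COLOR_BGR2HSV)
# light board mask -> side lines by sub-pixel fits
g=cv2.cvtColor(i,cv2.COLOR_BGR2GRAY)
B=f([(205,42),(556,44),(528,311),(238,311)],.018); print(B.round(4)); print(np.linalg.norm(np.roll(B,-1,0)-B,axis=1))
print("near edge dir yaw",np.degrees(np.arctan2(*(B[3]-B[2])[[1,0]]))-90,"far",np.degrees(np.arctan2(*(B[0]-B[1])[[1,0]]))-90)
S=f([(430,73),(530,73),(530,138),(430,138)],.036);print("socket mouth",S.round(4),S.mean(0))
print("punch top",f([(222,77),(322,77),(330,142),(232,142)],.076).round(4))
print("sil",f([(287,223),(313,223),(316,292),(289,293),(463,258)],.018).round(4))
print("hammer",f([(77,181),(125,333)],.013).round(4))
print("weight",f([(384,101)],.05).round(4))
print("bench",f([(734,226),(788,264),(760,312),(690,270)],.03).round(4))
E
```

```text
[[ 0.6643  0.2056  0.018 ]
 [ 0.6879 -0.1111  0.018 ]
 [ 0.4304 -0.1332  0.018 ]
 [ 0.4049  0.1846  0.018 ]]
[0.31752723 0.25848076 0.31891723 0.26030178]
near edge dir yaw 4.588732290233125 far 4.259337414427975
socket mouth [[ 0.6527  0.0013  0.036 ]
 [ 0.6598 -0.087   0.036 ]
 [ 0.6063 -0.097   0.036 ]
 [ 0.599  -0.0047  0.036 ]] [ 0.62944288 -0.0468385   0.036     ]
punch top [[0.6305 0.1708 0.076 ]
 [0.6369 0.0905 0.076 ]
 [0.5881 0.0823 0.076 ]
 [0.5815 0.1647 0.076 ]]
sil [[ 0.5062  0.1312  0.018 ]
 [ 0.5083  0.1045  0.018 ]
 [ 0.4338  0.0996  0.018 ]
 [ 0.4303  0.1288  0.018 ]
 [ 0.484  -0.054   0.018 ]]
hammer [[0.5308 0.3434 0.013 ]
 [0.3658 0.3149 0.013 ]]
weight [[0.6256 0.0399 0.05  ]]
bench [[ 0.5411 -0.3175  0.03  ]
 [ 0.5072 -0.3861  0.03  ]
 [ 0.4534 -0.3763  0.03  ]
 [ 0.4929 -0.2875  0.03  ]]
```

Request:
drive_tool:
  deltas:
    - [0.085,[0.031,0.014,0.02],[0,0,0]]
    - [0.085,[0.031,0.014,0.02],[0,0,0]]
    - [0.085,[0.031,0.014,0.02],[0,0,-10.5]]
    - [0.085,[0,0,0],[0,0,-10.5]]
    - [0.085,[0,0,0],[0,0,-10.5]]
    - [0.085,[0,0,0],[0,0,-10.5]]
    - [0.085,[0,0,0],[0,0,-10.5]]
    - [0.085,[0,0,0],[0,0,-10.5]]

```text
time_s: 3.15
position: [0.5992, -0.011, 0.2801]
tcp_rot: [-2.604, -1.757, 0.001]
force: [-0.4, 0.9, -0.5]
opening: 0.085
gripper_force: 0.0
```

Request:
drive_tool:
  deltas:
    - [0.085,[0,0,0],[0,0,-10.5]]
    - [0.085,[0,0,0],[0,0,-10.5]]
    - [0.085,[0,0,0],[0,0,-6.5]]
    - [0.085,[0,0,0],[0,0,0]]
    - [0.085,[0,0,0],[0,0,0]]
    - [0.085,[0,0,0],[0,0,0]]
    - [0.085,[0,0,0],[0,0,0]]
    - [0.085,[0,0,0],[0,0,0]]

```text
time_s: 4.15
position: [0.5995, -0.0107, 0.2803]
tcp_rot: [2.121, 2.317, 0.0]
force: [-0.6, -0.4, -0.2]
opening: 0.0849
gripper_force: 0.0
```

```bash
python3 - <<'E'
from h import *
c,i=shot("w2"); to(.609,.127,.2,4.55)
cv2.imwrite("pics/w2b.png",cv2.resize(i,(784,588),interpolation=cv2.INTER_CUBIC))
E
```

```text
t 4.2 pos [ 0.5995 -0.0107  0.2803] q6 1.46 shift now-axes mm [136.3  21.6  80.3] turn [-0.   -0.    0.51] | shift in goal axes [136.5  20.4  80.3]
```

View pics/w2b.png

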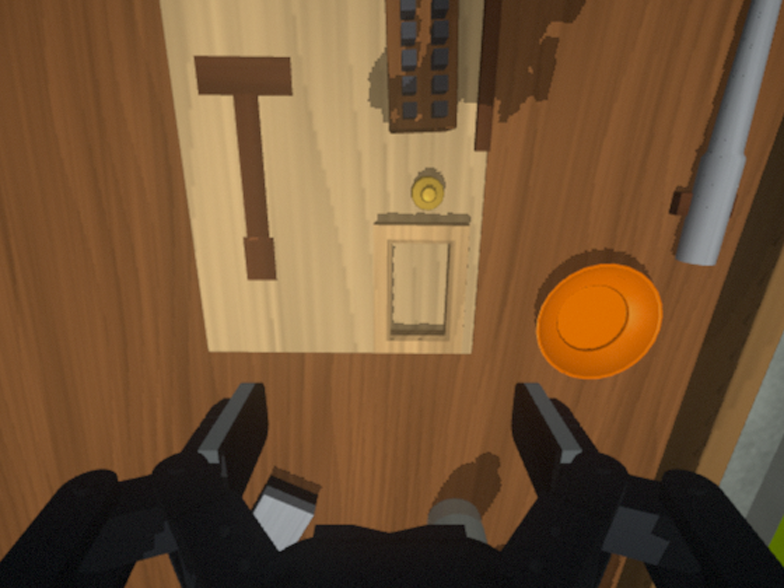

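The view from over the socket shows the socket's outer chamfer rectangle at (388,240)–(454,340), the weight at (428,193), the punch block's near end at (388–457,130), and the board's right-hand edge at (208,352)–(472,354).

```bash
cat >> h.py <<'E'
def load(n):
    d=np.load(f"pics/{n}.npz"); return {k:d[k] for k in d}, cv2.imread(f"pics/{n}.png")
def edge(img,a,b,w=4,trim=.1):
    "sub-pixel line near a-b (560 scale): returns two refined end points"
    a,b=np.array(a,float),np.array(b,float); u=(b-a)/np.linalg.norm(b-a); n=np.array([-u[1],u[0]])
    ts=np.linspace(trim,1-trim,60); ss=np.arange(-w,w+.01,.25)
    P=(a+(b-a)*ts[:,None])[:,None]+n*ss[None,:,None]
    V=sum(cv2.remap(cv2.GaussianBlur(img,(3,3),0).astype(np.float32)[:,:,k],P[...,0].astype(np.float32),P[...,1].astype(np.float32),cv2.INTER_LINEAR) *1. for k in range(3))
    G=np.gradient(V,axis=1)
    sg=np.sign(np.median(G.sum(1))); G=np.clip(G*sg,0,None)**2
    off=(G*ss).sum(1)/(G.sum(1)+1e-9); m=np.polyfit(ts,off,1)
    r=off-np.polyval(m,ts); ok=abs(r)<2*np.median(abs(r))+.1; m=np.polyfit(ts[ok],off[ok],1)
    return np.array([a+n*np.polyval(m,0), b+n*np.polyval(m,1)])
def cross(l1,l2):
    h=lambda l:np.cross(np.r_[l[0],1],np.r_[l[1],1]); p=np.cross(h(l1),h(l2)); return p[:2]/p[2]
def quad(img,c,pts,z,w=4,scale=1.):
    pts=np.array(pts)*scale; L=[edge(img,pts[k],pts[(k+1)%4],w) for k in range(4)]
    q=np.array([cross(L[k-1],L[k]) for k in range(4)]); return q,ray(c,q,z)
def desc(W):
    d=np.roll(W,-1,0)-W; print(W[:,:2].round(4).tolist(),"mean",W.mean(0).round(4),"sides",(np.linalg.norm(d,axis=1)*1e3).round(1),"yaws",((np.degrees(np.arctan2(d[:,1],d[:,0]))+45)%90-45).round(2))
E
python3 - <<'E'
from h import *
c,i=load("w2"); k=560/784
q,W=quad(i,c,[(388,240),(454,240),(450,340),(389,340)],.036,3,k); print((q/k).round(1).tolist()); desc(W)
q,W=quad(i,c,[(375,224),(468,224),(464,352),(374,352)],.036,3,k); print((q/k).round(1).tolist()); desc(W)
e=edge(i,np.array((208,352))*k,np.array((375,353))*k,3); d=np.diff(ray(c,e,.018),axis=0)[0]; print("side edge yaw",np.degrees(np.arctan2(d[1],d[0])))
e=edge(i,np.array((163,5))*k,np.array((208,350))*k,4); d=np.diff(ray(c,e,.018),axis=0)[0]; print("near edge yaw",np.degrees(np.arctan2(d[1],d[0])))
c,i=load("w1")
q,W=quad(i,c,[(205,42),(556,44),(528,311),(238,311)],.018,4,k); print((q/k).round(1).tolist()); desc(W)
E
```

```text
[[386.5, 238.5], [451.8, 239.5], [448.2, 338.7], [387.4, 339.1]]
[[0.596, -0.0011], [0.652, 0.0029], [0.6611, -0.0899], [0.6049, -0.0953]] mean [ 0.6285 -0.0459  0.036 ] sides [56.1 93.2 56.5 94.6] yaws [4.08 5.63 5.42 5.41]
[[375.3, 224.3], [469.4, 225.4], [461.0, 353.2], [370.6, 352.5]]
[[0.5854, 0.0102], [0.6652, 0.0162], [0.6751, -0.1036], [0.5904, -0.1103]] mean [ 0.629  -0.0469  0.036 ] sides [ 80.  120.3  85.  120.6] yaws [4.35 4.73 4.52 2.35]
side edge yaw 4.561681559918021
near edge yaw -85.44308171423471
[[204.5, 45.3], [556.7, 42.1], [526.7, 310.3], [236.7, 310.2]]
[[0.6617, 0.2062], [0.6895, -0.1113], [0.431, -0.1317], [0.4058, 0.186]] mean [0.547  0.0373 0.018 ] sides [318.8 259.2 318.7 256.7] yaws [5.01 4.5  4.55 4.51]
```

Request:
drive_tool:
  deltas:
    - [0.085,[0.034,0,-0.008],[0,0,0.5]]
    - [0.085,[0.034,0,-0.008],[0,0,0]]
    - [0.085,[0.034,0,-0.008],[0,0,0]]
    - [0.085,[0.034,0,-0.008],[0,0,0]]
    - [0.085,[0.034,0,-0.008],[0,0,0]]
    - [0.085,[0,0,0],[0,0,0]]
    - [0.085,[0,0,0],[0,0,0]]
    - [0.085,[0,0,0],[0,0,0]]

```text
time_s: 5.2
position: [0.5857, 0.1579, 0.3201]
tcp_rot: [-2.132, -2.307, 0.001]
force: [0.9, 0.5, 0.5]
opening: 0.0847
gripper_force: 0.0
```

```bash
python3 - <<'E'
from h import *
c,i=shot("w3"); to(.609,.127,.2,4.55)
cv2.imwrite("pics/w3b.png",cv2.resize(i,(784,588),interpolation=cv2.INTER_CUBIC))
E
```

```text
t 5.25 pos [0.5857 0.1579 0.3202] q6 1.76 shift now-axes mm [-32.6  20.8 120.2] turn [-0.02  0.01 -0.05] | shift in goal axes [-32.6  20.7 120.2]
```

View pics/w3b.png

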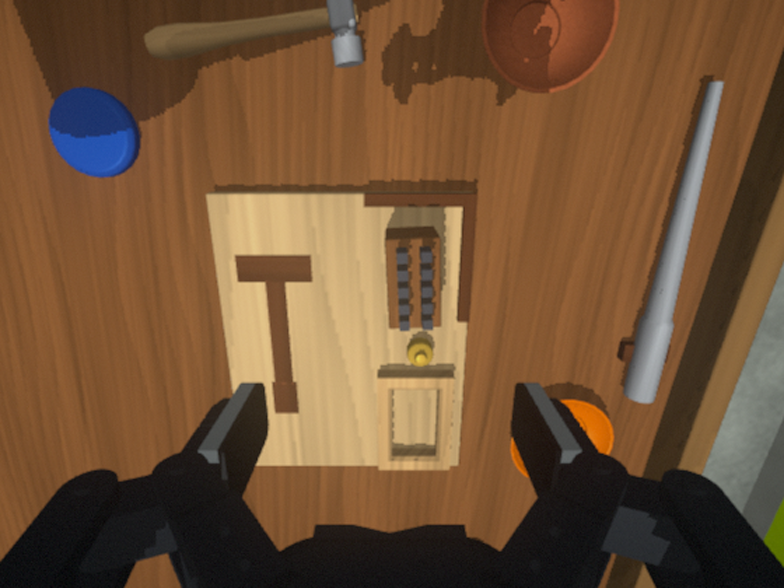

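From over the block: its top quad is about (386,240), (439,237), (441,327), (388,328). The weight is at (420,352), socket mouth (388–441, 387–460), side rail inner edge at row 207 and far rail inner edge at column 463–458.

```bash
python3 - <<'E'
from h import *
c,i=load("w3"); k=560/784
q,W=quad(i,c,[(386,240),(439,237),(441,327),(388,328)],.076,3,k); print((q/k).round(1).tolist()); desc(W)
q,W=quad(i,c,[(388,388),(442,388),(438,460),(389,460)],.036,3,k); print((q/k).round(1).tolist()); desc(W)
e1=edge(i,np.array((366,207))*k,np.array((386,207))*k,3); e2=edge(i,np.array((463,212))*k,np.array((458,318))*k,3)
print("corner",ray(c,cross(e1,e2),.018),ray(c,cross(e1,e2),.026),cross(e1,e2)/k, e1/k,e2/k)
P=[(.609,.127,.076),(.6285,-.0462,.036),(.6529,.1942,.018)]; print((proj(c,P)/k).round(1))
q,W=quad(i,c,[(208,195),(476,193),(458,468),(233,466)],.018,3,k);print((q/k).round(1).tolist()); desc(W)
E
```

```text
[[383.9, 239.3], [442.9, 236.6], [440.4, 327.3], [388.5, 329.3]]
[[0.5801, 0.1665], [0.6303, 0.1728], [0.6379, 0.089], [0.5905, 0.0832]] mean [0.6097 0.1279 0.076 ] sides [50.6 84.2 47.8 84. ] yaws [7.14 5.21 6.91 7.11]
[[387.7, 386.9], [440.8, 386.5], [437.8, 457.6], [388.9, 458.6]]
[[0.5961, -0.0008], [0.6529, 0.0041], [0.6603, -0.0879], [0.6048, -0.0936]] mean [ 0.6285 -0.0445  0.036 ] sides [57.  92.3 55.8 93.2] yaws [4.89 4.58 5.88 5.33]
corner [[0.65325598 0.1932863  0.018     ]] [[0.65185989 0.19417949 0.026     ]] [461.95413192 206.0113303 ] [[366.         206.1939223 ]
 [386.         206.15586412]] [[461.63393013 211.93556274]
 [455.90653776 317.90125178]]
[[413.  285.6]
 [413.6 424.8]
 [461.7 205. ]]
[[206.9, 192.2], [472.0, 194.6], [457.9, 470.4], [237.2, 463.2]]
[[0.4074, 0.1871], [0.6615, 0.2048], [0.6901, -0.1189], [0.4254, -0.1292]] mean [0.5461 0.0359 0.018 ] sides [254.6 325.  265.  316.8] yaws [3.98 5.06 2.23 3.25]
```

Request:
drive_tool:
  deltas:
    - [0.085,[-0.0106,0.0072,0.026],[0,0,0]]
    - [0.085,[-0.0106,0.0072,0.032],[0,0,0]]
    - [0.085,[-0.0106,0.0072,0.035],[0,0,0]]
    - [0.085,[0,0,0.035],[0,0,0]]
    - [0.085,[0,0,0.035],[0,0,0]]
    - [0.085,[0,0,0.035],[0,0,0]]
    - [0.085,[0,0,0.032],[0,0,0]]
    - [0.085,[0,0,0.024],[0,0,0]]

```text
time_s: 6.25
position: [0.6092, 0.1279, 0.0648]
tcp_rot: [-2.132, -2.307, 0.001]
force: [-0.6, 0.5, -0.1]
opening: 0.0848
gripper_force: 0.0
```

Request:
drive_tool:
  deltas:
    - [0.085,[0,0,0],[0,0,0]]
    - [0.04,[0,0,0],[0,0,0]]
    - [0.04,[0,0,0],[0,0,0]]
    - [0.04,[0,0,0],[0,0,0]]
    - [0.04,[0,0,0],[0,0,0]]
    - [0.04,[0,0,0],[0,0,0]]
    - [0.04,[0,0,0],[0,0,0]]
    - [0.04,[0,0,0],[0,0,0]]
  squeeze: 60

```text
time_s: 7.25
position: [0.6106, 0.1288, 0.0679]
tcp_rot: [2.13, 2.307, 0.003]
force: [-1.5, -0.8, 8.0]
opening: 0.0476
gripper_force: 61.6
```

```bash
python3 - <<'E'
from h import *
to(.6285,-.0455,.13,4.55); print(robot.nose_length, robot.read_state()["gripper_force"],robot.read_state()["opening"])
E
```

```text
t 7.25 pos [0.6106 0.1288 0.0679] q6 1.7 shift now-axes mm [-175.2    4.1  -62.1] turn [ 0.13 -0.01  0.02] | shift in goal axes [-175.2    4.1  -62.1]
0.019 61.605645418167114 0.047589020174354554
```

Request:
drive_tool:
  deltas:
    - [0.04,[0,0,-0.01],[0,0,0]]
    - [0.04,[0,0,-0.02],[0,0,0]]
    - [0.04,[0,0,-0.02],[0,0,0]]
    - [0.04,[0,0,-0.015],[0,0,0]]
    - [0.04,[-0.01,0,0],[0,0,0]]
    - [0.04,[-0.02,0.0015,0],[0,0,0]]
    - [0.04,[-0.025,0.0015,0],[0,0,0]]
    - [0.04,[-0.03,0.0015,0],[0,0,0]]

```text
time_s: 8.25
position: [0.6206, 0.0424, 0.1303]
tcp_rot: [-2.131, -2.307, 0.002]
force: [0.7, 0.2, -5.4]
opening: 0.0472
gripper_force: 62.7
```

Request:
drive_tool:
  deltas:
    - [0.04,[-0.03,0,0],[0,0,0]]
    - [0.04,[-0.025,0,0],[0,0,0]]
    - [0.04,[-0.02,0,0],[0,0,0]]
    - [0.04,[-0.015,0,0],[0,0,0]]
    - [0.04,[0,0,0.01],[0,0,0]]
    - [0.04,[0,0,0.01],[0,0,0]]
    - [0.04,[0,0,0],[0,0,0]]
    - [0.04,[0,0,0],[0,0,0]]

```text
time_s: 9.25
position: [0.6282, -0.0448, 0.1113]
tcp_rot: [-2.13, -2.309, 0.0]
force: [-0.0, 0.2, -4.2]
opening: 0.0469
gripper_force: 62.6
```

```bash
python3 - <<'E'
from h import *
c,i=shot("w4"); to(.6285,-.0459,.09,4.55); s=robot.read_state(); print(s["force"],s["opening"])
i=cv2.resize(i[130:410,130:430],(800,746))[:600]
cv2.imwrite("pics/w4b.png",i)
E
```

```text
t 9.3 pos [ 0.6283 -0.0449  0.1116] q6 1.42 shift now-axes mm [-1.   0.1 21.6] turn [ 0.02 -0.    0.05] | shift in goal axes [-1.   0.1 21.6]
[-0.22064461 -0.04393885 -4.9570681 ] 0.04710628570152984
```

View pics/w4b.png

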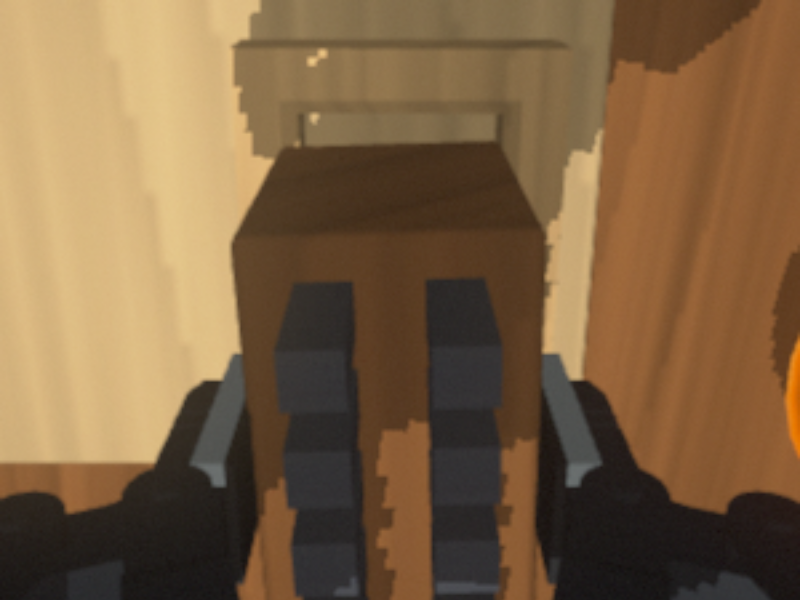

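The crop shows the block held over the socket. The block's lower +y edge runs (282,150)–(500,143) and its top edge (235,238)–(545,230), about 1.5° rotated from the socket's mouth edge (283,104)–(520,104).

```bash
python3 - <<'E'
from h import *
c,i=load("w4"); k=300/800; m=lambda p:np.array(p)*k+[130,130]
def show(n,a,b,z,w=2):
    e=edge(i,m(a),m(b),w); W=ray(c,e,z); d=W[1]-W[0]; print(n,W[:,:2].round(4).tolist(),"mid",W.mean(0).round(4),"len",np.linalg.norm(d).round(4),"yaw",np.degrees(np.arctan2(d[1],d[0])).round(2))
show("blk bot",(282,150),(500,143),.0617)
show("blk top",(235,238),(545,230),.1197)
show("frame edge",(235,44),(568,44),.036)
show("mouth",(283,104),(520,104),.036)
show("floor",(302,113),(500,113),.03)
E
```

```text
blk bot [[0.6002, -0.0069], [0.6471, -0.0016]] mid [ 0.6237 -0.0043  0.0617] len 0.0471 yaw 6.43
blk top [[0.6007, -0.0062], [0.6467, -0.0011]] mid [ 0.6237 -0.0037  0.1197] len 0.0463 yaw 6.37
frame edge [[0.5851, 0.0101], [0.6644, 0.0163]] mid [0.6247 0.0132 0.036 ] len 0.0795 yaw 4.45
mouth [[0.597, -0.002], [0.6546, 0.0028]] mid [6.258e-01 4.000e-04 3.600e-02] len 0.0578 yaw 4.76
floor [[0.6012, -0.0057], [0.651, -0.0018]] mid [ 0.6261 -0.0038  0.03  ] len 0.0499 yaw 4.5
```

Request:
drive_tool:
  deltas:
    - [0.04,[-0.0013,0.0007,0],[0,0,1.85]]
    - [0.04,[0,0,0.01],[0,0,0]]
    - [0.04,[0,0,0.006],[0,0,0]]
    - [0.04,[0,0,0.006],[0,0,0]]
    - [0.04,[0,0,0.005],[0,0,0]]
    - [0.04,[0,0,0.004],[0,0,0]]
    - [0.04,[0,0,0.003],[0,0,0]]
    - [0.04,[0,0,0],[0,0,0]]

```text
time_s: 10.3
position: [0.6289, -0.0465, 0.0772]
tcp_rot: [-2.168, -2.273, 0.0]
force: [-0.7, -0.2, -4.1]
opening: 0.047
gripper_force: 62.7
```

Request:
drive_tool:
  deltas:
    - [0.04,[0,0,0.003],[0,0,0]]
    - [0.04,[0,0,0.003],[0,0,0]]
    - [0.04,[0,0,0.002],[0,0,0]]
    - [0.04,[0,0,0.001],[0,0,0]]
    - [0.04,[0,0,0.001],[0,0,0]]
    - [0.04,[0,0,0.001],[0,0,0]]
    - [0.04,[0,0,0],[0,0,0]]
    - [0.04,[0,0,0],[0,0,0]]

```text
time_s: 11.3
position: [0.6289, -0.0465, 0.0679]
tcp_rot: [2.168, 2.273, 0.001]
force: [-10.3, 0.5, 18.6]
opening: 0.0471
gripper_force: 65.2
```

Request:
drive_tool:
  deltas:
    - [0.085,[0,0,-0.001],[0,0,0]]
    - [0.085,[0,0,0],[0,0,0]]
    - [0.085,[0,0,0],[0,0,0]]
    - [0.085,[0,0,0],[0,0,0]]
    - [0.085,[0,0,-0.02],[0,0,0]]
    - [0.085,[0,0,-0.045],[0,0,0]]
    - [0.085,[0,0,-0.055],[0,0,0]]
    - [0.085,[0,0,-0.055],[0,0,0]]

```text
time_s: 12.3
position: [0.6287, -0.0465, 0.244]
tcp_rot: [-2.168, -2.273, 0.0]
force: [0.8, 0.2, -0.6]
opening: 0.0848
gripper_force: 0.0
```

```bash
python3 - <<'E'
from h import *
to(.51,-.35,.25,-17)
c=cam("top"); i=read_camera("top")[:,:,::-1]; cv2.imwrite("pics/top1.png",i)
E
```

```text
t 12.3 pos [ 0.6287 -0.0465  0.244 ] q6 1.45 shift now-axes mm [-297.5 -132.9   -6. ] turn [-0.   -0.   19.72] | shift in goal axes [-324.9  -24.7   -6. ]
```

Request:
drive_tool:
  deltas:
    - [0.085,[-0.0425,-0.019,0],[0,0,0]]
    - [0.085,[-0.0425,-0.019,0],[0,0,0]]
    - [0.085,[-0.0425,-0.019,0],[0,0,0]]
    - [0.085,[-0.0425,-0.019,0],[0,0,0]]
    - [0.085,[-0.0425,-0.019,0],[0,0,0]]
    - [0.085,[-0.0425,-0.019,0],[0,0,0]]
    - [0.085,[-0.0425,-0.019,0],[0,0,10]]
    - [0.085,[0,0,0],[0,0,9.7]]

```text
time_s: 13.35
position: [0.5088, -0.3528, 0.2419]
tcp_rot: [-2.534, -1.857, 0.001]
force: [1.0, 0.7, -0.2]
opening: 0.085
gripper_force: 0.0
```

Request:
drive_tool:
  deltas:
    - [0.085,[0,0,0],[0,0,0]]
    - [0.085,[0,0,0],[0,0,0]]
    - [0.085,[0,0,0],[0,0,0]]
    - [0.085,[0,0,0],[0,0,0]]
    - [0.085,[0,0,0],[0,0,0]]
    - [0.085,[0,0,0],[0,0,0]]
    - [0.085,[0,0,0],[0,0,0]]
    - [0.085,[0,0,0],[0,0,0]]

```text
time_s: 14.35
position: [0.5102, -0.35, 0.2423]
tcp_rot: [-2.525, -1.869, -0.0]
force: [0.1, -0.2, -0.5]
opening: 0.0851
gripper_force: 0.0
```

```bash
python3 - <<'E'
from h import *
c,i=shot("w5"); to(.499,-.342,.03,-17)
hsv=cv2.cvtColor(i,cv2.COLOR_BGR2HSV); m=((hsv[...,1]<50)&(hsv[...,2]>120)).astype(np.uint8); m[270:]=0
cs,_=cv2.findContours(m,0,2); 
for k in sorted(cs,key=cv2.contourArea)[-2:]:
    r=cv2.boxPoints(cv2.minAreaRect(k)); W=ray(c,r,.03); print(cv2.contourArea(k),r.round(1).tolist()); desc(W)
E
```

```text
t 14.4 pos [ 0.5102 -0.35    0.2423] q6 1.27 shift now-axes mm [  4.4 -13.1 212.3] turn [ 0.   -0.    0.02] | shift in goal axes [  4.4 -13.1 212.3]
4161.5 [[232.8000030517578, 218.0], [241.89999389648438, 139.3000030517578], [297.5, 145.6999969482422], [288.3999938964844, 224.39999389648438]]
[[0.4484, -0.3726], [0.4877, -0.2915], [0.5424, -0.3152], [0.5077, -0.3991]] mean [ 0.4966 -0.3446  0.03  ] sides [90.1 59.6 90.7 64.9] yaws [-25.84 -23.46 -22.51 -24.03]
4500.5 [[440.70001220703125, 121.0], [533.9000244140625, 66.19999694824219], [572.0, 131.10000610351562], [478.79998779296875, 185.8000030517578]]
[[0.6923, -0.3344], [0.7872, -0.3091], [0.8233, -0.3852], [0.7239, -0.4168]] mean [ 0.7567 -0.3614  0.03  ] sides [ 98.2  84.3 104.3  88.2] yaws [14.96 25.4  17.65 21.02]
```

```bash
python3 - <<'E'
from h import *
c,i=load("w5")
q,W=quad(i,c,[(232.8,218),(241.9,139.3),(297.5,145.7),(288.4,224.4)],.03,4); print(q.round(1).tolist()); desc(W)
to(*W.mean(0)[:2],.019,-24)
E
```

```text
[[235.9, 218.2], [241.9, 139.5], [297.2, 145.9], [287.0, 223.7]]
[[0.4518, -0.374], [0.4876, -0.2917], [0.5421, -0.3154], [0.5064, -0.3977]] mean [ 0.497  -0.3447  0.03  ] sides [89.8 59.4 89.7 59.6] yaws [-23.53 -23.53 -23.44 -23.46]
t 14.4 pos [ 0.5102 -0.35    0.2423] q6 1.27 shift now-axes mm [  1.3 -14.2 223.3] turn [ 0.   -0.    7.02] | shift in goal axes [ -0.5 -14.3 223.3]
```

Request:
drive_tool:
  deltas:
    - [0.085,[0,0,0.01],[0,0,6.5]]
    - [0.085,[0,-0.0072,0.03],[0,0,0]]
    - [0.085,[0,-0.0072,0.035],[0,0,0]]
    - [0.085,[0,0,0.035],[0,0,0]]
    - [0.085,[0,0,0.035],[0,0,0]]
    - [0.085,[0,0,0.03],[0,0,0]]
    - [0.085,[0,0,0.025],[0,0,0]]
    - [0.085,[0,0,0.014],[0,0,0]]

```text
time_s: 15.4
position: [0.4966, -0.344, 0.0271]
tcp_rot: [-2.626, -1.722, 0.001]
force: [-0.6, 0.3, 0.2]
opening: 0.085
gripper_force: 0.0
```

Request:
drive_tool:
  deltas:
    - [0.085,[0,0,0],[0,0,0]]
    - [0.05,[0,0,0],[0,0,0]]
    - [0.05,[0,0,0],[0,0,0]]
    - [0.05,[0,0,0],[0,0,0]]
    - [0.05,[0,0,0],[0,0,0]]
    - [0.05,[0,0,0],[0,0,0]]
    - [0.05,[0,0,0],[0,0,0]]
    - [0.05,[0,0,0],[0,0,0]]
  squeeze: 100

```text
time_s: 16.4
position: [0.4976, -0.3447, 0.03]
tcp_rot: [2.625, 1.722, 0.001]
force: [-3.9, 1.5, 13.8]
opening: 0.0579
gripper_force: 108.4
```

Request:
drive_tool:
  deltas:
    - [0.05,[0,0,-0.02],[0,0,0]]
    - [0.05,[0,0,-0.04],[0,0,0]]
    - [0.05,[0,0,-0.04],[0,0,0]]
    - [0.05,[0,0,-0.04],[0,0,0]]
    - [0.05,[0.02,-0.0035,0],[0,0,0]]
    - [0.05,[0.035,-0.006,0],[0,0,0]]
    - [0.05,[0.043,-0.0072,0],[0,0,0]]
    - [0.05,[0.043,-0.0072,0],[0,0,0]]

```text
time_s: 17.4
position: [0.5307, -0.2032, 0.167]
tcp_rot: [-2.625, -1.722, 0.002]
force: [0.3, 0.4, -7.9]
opening: 0.0572
gripper_force: 111.3
```

Request:
drive_tool:
  deltas:
    - [0.05,[0.043,-0.0072,0],[0,0,0]]
    - [0.05,[0.043,-0.0072,0],[0,0,0]]
    - [0.05,[0.043,-0.0072,0],[0,0,0]]
    - [0.05,[0.043,-0.0072,0],[0,0,0]]
    - [0.05,[0.043,-0.0072,0],[0,0,0]]
    - [0.05,[0.043,-0.0072,0],[0,0,0]]
    - [0.05,[0.043,-0.0072,0],[0,0,0]]
    - [0.05,[0.04,-0.0072,0],[0,0,-9]]

```text
time_s: 18.4
position: [0.6134, 0.1324, 0.1668]
tcp_rot: [-2.48, -1.927, 0.003]
force: [0.3, -0.9, -7.8]
opening: 0.0571
gripper_force: 111.3
```

```bash
python3 - <<'E'
from h import *
to(.6156,.1338,.085,4.55)
E
```

```text
t 18.4 pos [0.6134 0.1324 0.1668] q6 2.03 shift now-axes mm [ 1.9  2.  81.8] turn [ -0.12   0.03 -18.84] | shift in goal axes [ 1.2  2.3 81.8]
```

Request:
drive_tool:
  deltas:
    - [0.05,[0.001,0.002,0.02],[0,0,-9.5]]
    - [0.05,[0,0,0.025],[0,0,-9.3]]
    - [0.05,[0,0,0.022],[0,0,0]]
    - [0.05,[0,0,0.015],[0,0,0]]
    - [0.05,[0,0,0],[0,0,0]]
    - [0.05,[0,0,0],[0,0,0]]
    - [0.05,[0,0,0],[0,0,0]]
    - [0.05,[0,0,0],[0,0,0]]

```text
time_s: 19.4
position: [0.6168, 0.1308, 0.0869]
tcp_rot: [2.136, 2.303, 0.001]
force: [-0.4, 0.1, -8.0]
opening: 0.0573
gripper_force: 111.1
```

```bash
python3 - <<'E'
from h import *
c,i=shot("w6"); to(.6156,.1338,.085,4.55)
cv2.imwrite("pics/w6b.png",cv2.resize(i[30:350,80:480],(750,600),interpolation=cv2.INTER_CUBIC))
E
```

```text
t 19.45 pos [0.6168 0.1308 0.0868] q6 1.7 shift now-axes mm [ 3.1 -0.9  1.8] turn [ 0.04 -0.01 -0.24] | shift in goal axes [ 3.1 -0.9  1.8]
```

View pics/w6b.png

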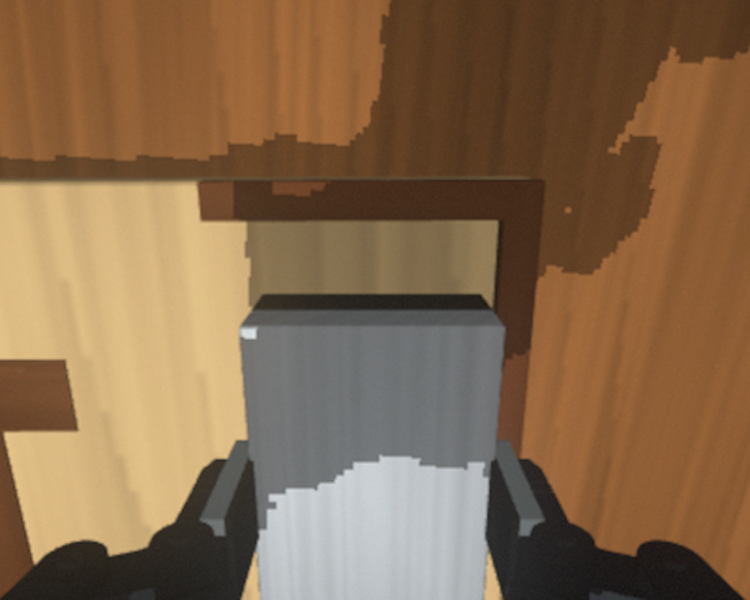

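The crop shows the bench block held level over the corner. Its +y top edge runs (243,325)–(502,325), bottom edge (258,296)–(483,294), and the rails' inner corner is at (498,220).

```bash
python3 - <<'E'
from h import *
c,i=load("w6"); k=400/750; m=lambda p:np.array(p)*k+[80,30]
E={}
def show(n,a,b,z,w=2):
    e=edge(i,m(a),m(b),w); E[n]=e; W=ray(c,e,z); d=W[1]-W[0]; print(n,((e-[80,30])/k).round(1).tolist(),W[:,:2].round(4).tolist(),"mid",W.mean(0).round(4),"len",np.linalg.norm(d).round(4),"yaw",((np.degrees(np.arctan2(d[1],d[0]))+45)%90-45).round(2))
show("top",(243,325),(502,325),.0869)
show("bot",(258,296),(483,294),.0569)
show("side rail",(260,220),(490,220),.026)
show("side rail out",(250,180),(530,180),.018)
show("far rail",(498,225),(494,290),.026,1.5)
show("far rail out",(543,190),(528,340),.026)
e=cross(E["side rail"],E["far rail"]); print(ray(c,e,.026),ray(c,e,.018))
e=cross(E["side rail out"],E["far rail out"]); print(ray(c,e,.026),ray(c,e,.018))
E
```

```text
top [[243.0, 324.9], [502.0, 325.0]] [[0.5844, 0.173], [0.6423, 0.1773]] mid [0.6134 0.1751 0.0869] len 0.0581 yaw 4.26
bot [[258.0, 293.7], [483.0, 293.0]] [[0.5823, 0.1724], [0.6436, 0.1772]] mid [0.6129 0.1748 0.0569] len 0.0615 yaw 4.45
side rail [[260.0, 220.4], [490.0, 219.3]] [[0.5771, 0.1879], [0.6492, 0.1937]] mid [0.6132 0.1908 0.026 ] len 0.0724 yaw 4.56
side rail out [[250.0, 178.3], [530.0, 179.0]] [[0.5723, 0.1999], [0.6619, 0.2064]] mid [0.6171 0.2032 0.018 ] len 0.0899 yaw 4.14
far rail [[497.5, 225.0], [493.2, 289.9]] [[0.6518, 0.1921], [0.6535, 0.1711]] mid [0.6527 0.1816 0.026 ] len 0.021 yaw 4.48
far rail out [[544.1, 190.1], [530.1, 340.2]] [[0.6647, 0.2038], [0.6684, 0.1548]] mid [0.6665 0.1793 0.026 ] len 0.0491 yaw 4.34
[[0.65170277 0.19388484 0.026     ]] [[0.65350006 0.19302526 0.018     ]]
[[0.66442328 0.20706718 0.026     ]] [[0.66676939 0.20677633 0.018     ]]
```

Request:
drive_tool:
  deltas:
    - [0.05,[0.004,0.003,0.008],[0,0,-0.2]]
    - [0.05,[0.004,0.003,0.01],[0,0,0]]
    - [0.05,[0.003,0.002,0.01],[0,0,0]]
    - [0.05,[0.002,0.001,0.005],[0,0,0]]
    - [0.05,[0,0,0.0025],[0,0,0]]
    - [0.05,[0,0,0],[0,0,0]]
    - [0.05,[0,0,0],[0,0,0]]
    - [0.05,[0,0,0],[0,0,0]]

```text
time_s: 20.45
position: [0.6246, 0.1444, 0.0511]
tcp_rot: [2.132, 2.307, 0.001]
force: [0.4, 0.5, -7.7]
opening: 0.0573
gripper_force: 111.2
```

Request:
drive_tool:
  deltas:
    - [0.05,[0,0.0005,0],[0,0,0]]
    - [0.05,[0,0.0005,0],[0,0,0]]
    - [0.05,[0,0.0005,0],[0,0,0]]
    - [0.05,[0,0.0005,0],[0,0,0]]
    - [0.05,[0,0.0005,0],[0,0,0]]
    - [0.05,[0,0.0005,0],[0,0,0]]
    - [0.05,[0,0,0],[0,0,0]]
    - [0.05,[0,0,0],[0,0,0]]

```text
time_s: 21.45
position: [0.6274, 0.1446, 0.0508]
tcp_rot: [-2.132, -2.307, 0.0]
force: [-0.7, -0.3, -7.9]
opening: 0.0575
gripper_force: 111.4
```

Request:
drive_tool:
  deltas:
    - [0.05,[0.0005,0.0005,0],[0,0,0]]
    - [0.05,[0.0005,0.0005,0],[0,0,0]]
    - [0.05,[0.0005,0.0005,0],[0,0,0]]
    - [0.05,[0.0005,0.0005,0],[0,0,0]]
    - [0.05,[0.0005,0,0],[0,0,0]]
    - [0.05,[0.0005,0,0],[0,0,0]]
    - [0.05,[0,0,0],[0,0,0]]
    - [0.05,[0,0,0],[0,0,0]]

```text
time_s: 22.45
position: [0.6274, 0.1469, 0.0499]
tcp_rot: [-2.131, -2.306, 0.006]
force: [-10.2, -5.8, -6.9]
opening: 0.0573
gripper_force: 111.4
```

Request:
drive_tool:
  deltas:
    - [0.05,[0.0005,0,0],[0,0,0]]
    - [0.05,[0.0005,0,0],[0,0,0]]
    - [0.05,[0,0,0],[0,0,0]]
    - [0.05,[0,0,0.001],[0,0,0]]
    - [0.05,[0,0,0.001],[0,0,0]]
    - [0.05,[0,0,0.001],[0,0,0]]
    - [0.05,[0,0,0],[0,0,0]]
    - [0.05,[0,0,0],[0,0,0]]

```text
time_s: 23.45
position: [0.6274, 0.1472, 0.0482]
tcp_rot: [-2.133, -2.306, 0.006]
force: [-17.7, -12.2, 12.1]
opening: 0.0573
gripper_force: 113.4
```

Request:
drive_tool:
  deltas:
    - [0.085,[0,0,0],[0,0,0]]
    - [0.085,[0,0,0],[0,0,0]]
    - [0.085,[0,0,-0.001],[0,0,0]]
    - [0.085,[0,0,-0.004],[0,0,0]]
    - [0.085,[0,0,-0.02],[0,0,0]]
    - [0.085,[0,0,-0.04],[0,0,0]]
    - [0.085,[0,0,-0.05],[0,0,0]]
    - [0.085,[0,0,-0.05],[0,0,0]]

```text
time_s: 24.45
position: [0.629, 0.1488, 0.2148]
tcp_rot: [2.132, 2.307, 0.001]
force: [0.0, 0.4, 0.2]
opening: 0.0848
gripper_force: 0.0
```

Request:
drive_tool:
  deltas:
    - [0.085,[0.01,-0.01,-0.02],[0,0,0]]
    - [0.085,[0,0,0],[0,0,0]]
    - [0.085,[0,0,0],[0,0,0]]
    - [0.085,[0,0,0],[0,0,0]]
    - [0.085,[0,0,0],[0,0,0]]
    - [0.085,[0,0,0],[0,0,0]]
    - [0.085,[0,0,0],[0,0,0]]
    - [0.085,[0,0,0],[0,0,0]]

```text
time_s: 25.45
position: [0.6184, 0.158, 0.2328]
tcp_rot: [-2.132, -2.307, -0.0]
force: [0.1, -0.1, 0.4]
opening: 0.0849
gripper_force: 0.0
```

```bash
python3 - <<'E'
from h import *
c,i=shot("w7"); to(.46,.33,.25,10)
cv2.imwrite("pics/w7b.png",cv2.resize(i[0:375,60:560],(800,600),interpolation=cv2.INTER_CUBIC))
E
```

```text
t 25.5 pos [0.6184 0.158  0.2328] q6 1.74 shift now-axes mm [ 184.  -144.4  -17.2] turn [ 0.    0.   -5.48] | shift in goal axes [ 196.9 -126.1  -17.2]
```

View pics/w7b.png

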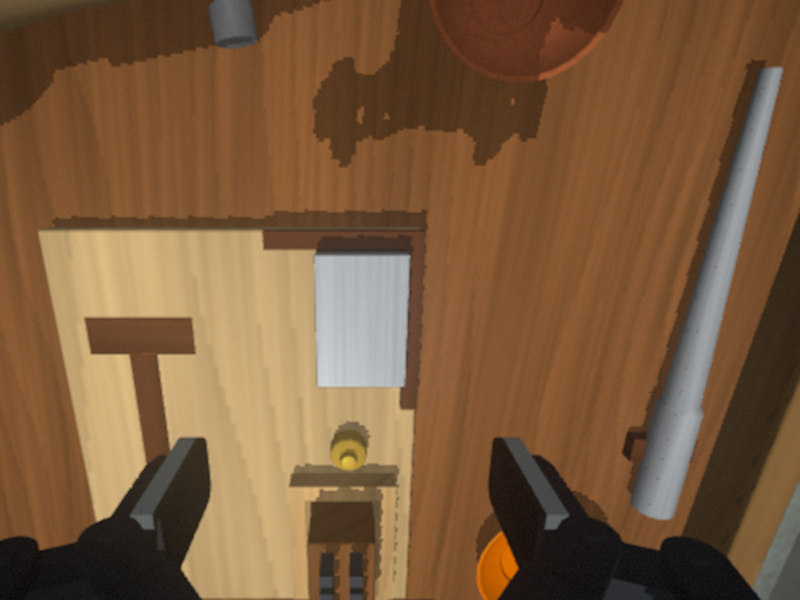

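The bench block sits in the corner: its top quad is (316,254), (409,254), (404,386), (318,386). The punch block is down in its socket at (341,550), the weight (348,450) is untouched, and the silhouette head is (85,319)–(195,354).

```bash
python3 - <<'E'
from h import *
c,i=load("w7"); k=500/800; m=lambda P:[np.array(p)*k+[60,0] for p in P]
q,W=quad(i,c,m([(316,254),(409,254),(404,386),(318,386)]),.048,3); desc(W)
q,W=quad(i,c,m([(85,319),(193,318),(195,353),(92,354)]),.018,3); desc(W)
Rt=R.from_euler('z',4.55,degrees=True); o=np.array([.547,.0369,.018])
print("head local",Rt.inv().apply(W.mean(0)-o))
a=m([(412,260),(404,400)]); e=edge(i,*a,1.5); print("far rail inner",((e-[60,0])/k).round(1).tolist(),ray(c,e,.026)[:,:2])
a=m([(268,249),(312,249)]); e=edge(i,*a,1.5); print("side rail inner",ray(c,e,.026)[:,:2])
c,i=load("w3"); k=560/784; m=lambda P:[np.array(p)*k for p in P]
q,W=quad(i,c,m([(236,256),(311,256),(311,281),(238,282)]),.018,3); desc(W); print("head local",Rt.inv().apply(W.mean(0)-o))
c,i=load("w2")
q,W=quad(i,c,m([(195,57),(292,57),(291,95),(198,95)]),.018,3); desc(W); print("head local",Rt.inv().apply(W.mean(0)-o))
t=ray(c,m([(261,279)]),.018); print("tail local",Rt.inv().apply(t[0]-o),t)
E
```

```text
[[0.5942, 0.1894], [0.6528, 0.1941], [0.6599, 0.1047], [0.6013, 0.1001]] mean [0.627  0.1471 0.048 ] sides [58.8 89.7 58.8 89.5] yaws [4.59 4.56 4.39 4.55]
[[0.431, 0.127], [0.5072, 0.1331], [0.5094, 0.1052], [0.4333, 0.0992]] mean [0.4702 0.1161 0.018 ] sides [76.4 28.  76.4 27.9] yaws [4.56 4.64 4.46 4.7 ]
head local [-7.02582861e-02  8.50781931e-02  1.73472348e-17]
far rail inner [[410.0, 259.9], [403.4, 400.0]] [[0.65682824 0.18688991]
 [0.66427929 0.08365686]]
side rail inner [[0.56188444 0.18672931]
 [0.59103897 0.18904459]]
[[0.4313, 0.1275], [0.5072, 0.1335], [0.5094, 0.1054], [0.4335, 0.0995]] mean [0.4703 0.1165 0.018 ] sides [76.2 28.2 76.1 28.1] yaws [4.55 4.38 4.48 4.57]
head local [-7.01081670e-02  8.53892146e-02  1.73472348e-17]
[[0.4311, 0.1278], [0.5073, 0.1337], [0.5094, 0.1057], [0.4334, 0.0998]] mean [0.4703 0.1168 0.018 ] sides [76.4 28.1 76.2 28.1] yaws [4.42 4.29 4.46 4.6 ]
head local [-7.01448621e-02  8.57093976e-02  3.12250226e-17]
tail local [-7.06458461e-02 -8.44711866e-02  1.73472348e-17] [[ 0.48327781 -0.05290924  0.018     ]]
```

Request:
drive_tool:
  deltas:
    - [0.085,[0.0376,-0.0268,-0.003],[0,0,0]]
    - [0.085,[0.0376,-0.0268,-0.003],[0,0,0]]
    - [0.085,[0.0376,-0.0268,-0.003],[0,0,0]]
    - [0.085,[0.0376,-0.0268,-0.003],[0,0,0]]
    - [0.085,[0.0376,-0.0268,-0.003],[0,0,-10.5]]
    - [0.085,[0,0,0],[0,0,-10.5]]
    - [0.085,[0,0,0],[0,0,-10.5]]
    - [0.085,[0,0,0],[0,0,-10.5]]

```text
time_s: 26.5
position: [0.4699, 0.335, 0.2479]
tcp_rot: [1.154, 2.922, 0.0]
force: [-0.4, -0.0, 0.5]
opening: 0.0849
gripper_force: 0.0
```

Request:
drive_tool:
  deltas:
    - [0.085,[0,0,0],[0,0,-10.5]]
    - [0.085,[0,0,0],[0,0,-10.5]]
    - [0.085,[0,0,0],[0,0,-10.5]]
    - [0.085,[0,0,0],[0,0,-10.5]]
    - [0.085,[0,0,0],[0,0,-10.5]]
    - [0.085,[0,0,0],[0,0,0]]
    - [0.085,[0,0,0],[0,0,0]]
    - [0.085,[0,0,0],[0,0,0]]

```text
time_s: 27.5
position: [0.47, 0.3348, 0.2478]
tcp_rot: [0.243, -3.132, -0.0]
force: [-0.1, 0.3, 0.9]
opening: 0.0853
gripper_force: 0.0
```

```bash
python3 - <<'E'
from h import *
c,i=shot("w8"); to(.4865,.3357,.015,99.8)
cv2.imwrite("pics/w8b.png",cv2.resize(i,(784,588),interpolation=cv2.INTER_CUBIC))
E
```

```text
t 27.55 pos [0.47   0.3348 0.2478] q6 0.46 shift now-axes mm [-16.4  -1.7 232.8] turn [-0.   -0.   -0.89] | shift in goal axes [-16.4  -2.  232.8]
```

View pics/w8b.png

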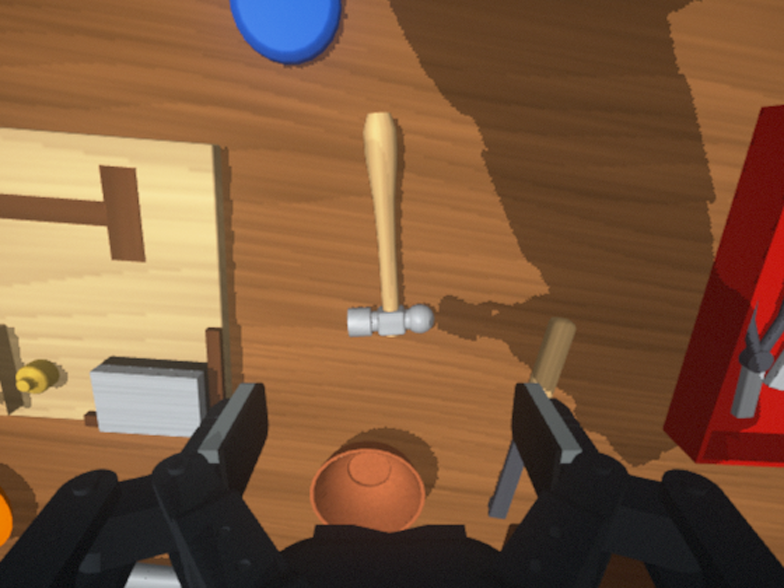

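The hammer lies with its tail end at (377,113) and its head spanning (348–436, 321). The handle's slim part runs through about (386,260).

```bash
python3 - <<'E'
from h import *
c,i=load("w8"); k=560/784
eL=edge(i,np.array((375,190))*k,np.array((384,303))*k,3); eR=edge(i,np.array((396,190))*k,np.array((397,303))*k,3)
A=ray(c,eL,.013); B=ray(c,eR,.013); M=(A+B)/2; print("widths",np.linalg.norm(A-B,axis=1),"mid",M.round(4).tolist()); d=M[1]-M[0]; print("ang",np.degrees(np.arctan2(d[1],d[0])))
hsv=cv2.cvtColor(i,cv2.COLOR_BGR2HSV); m=((hsv[...,1]<70)&(hsv[...,2]>90)).astype(np.uint8); m[:,:240]=0;m[:,320:]=0;m[:200]=0;m[250:]=0
cs,_=cv2.findContours(m,0,2); h=np.vstack([x for x in cs if cv2.contourArea(x)>30])[:,0]; r=cv2.minAreaRect(h); print("head rect",np.array(r[0])/k,np.array(r[1])/k,r[2]); bp=cv2.boxPoints(r); W=ray(c,bp,.013); desc(W)
H=ray(c,np.array([(391,321)])*k,.013)[0]; T=ray(c,np.array([(377,113)])*k,.013)[0]; d=H-T; print(H,T,np.linalg.norm(d),np.degrees(np.arctan2(d[1],d[0])))
E
```

```text
widths [0.01538202 0.01167004] mid [[0.4196, 0.3216, 0.013], [0.5145, 0.3418, 0.013]]
ang 12.001459980087484
head rect [389.82420654 320.0617981 ] [29.11690941 86.18148651] 86.49646759033203
[[0.5252, 0.3044], [0.5087, 0.3786], [0.5358, 0.3854], [0.5528, 0.3094]] mean [0.5306 0.3445 0.013 ] sides [76.  27.9 77.8 28.1] yaws [12.58 13.99 12.66 10.29]
[0.53116929 0.34568929 0.013     ] [0.36349582 0.30847458 0.013     ] 0.17175367904597408 12.513807031254279
```

Request:
drive_tool:
  deltas:
    - [0.085,[0,0,0.02],[0,0,-3.4]]
    - [0.085,[-0.0082,-0.0015,0.03],[0,0,0]]
    - [0.085,[-0.0083,-0.0015,0.035],[0,0,0]]
    - [0.085,[0,0,0.035],[0,0,0]]
    - [0.085,[0,0,0.035],[0,0,0]]
    - [0.085,[0,0,0.03],[0,0,0]]
    - [0.085,[0,0,0.025],[0,0,0]]
    - [0.085,[0,0,0.0135],[0,0,0]]

```text
time_s: 28.55
position: [0.4863, 0.3351, 0.0231]
tcp_rot: [0.338, -3.122, 0.001]
force: [0.6, -0.3, -0.0]
opening: 0.0849
gripper_force: 0.0
```

Request:
drive_tool:
  deltas:
    - [0.085,[0,0,0],[0,0,0]]
    - [0.01,[0,0,0],[0,0,0]]
    - [0.01,[0,0,0],[0,0,0]]
    - [0.01,[0,0,0],[0,0,0]]
    - [0.01,[0,0,0],[0,0,0]]
    - [0.01,[0,0,0],[0,0,0]]
    - [0.01,[0,0,0],[0,0,0]]
    - [0.01,[0,0,0],[0,0,0]]
  squeeze: 80

```text
time_s: 29.55
position: [0.4869, 0.3356, 0.0248]
tcp_rot: [-0.34, 3.123, 0.0]
force: [-1.0, -0.0, 5.9]
opening: 0.0115
gripper_force: 72.3
```

```bash
python3 - <<'E'
from h import *
s=robot.read_state(); print(s["opening"],s["gripper_force"],s["force"]); to(.4740,.0717,.024+.018,184.55)
E
```

```text
0.011492957334281111 72.271488904953 [-0.95562676 -0.02587025  5.88525663]
t 29.55 pos [0.4869 0.3356 0.0248] q6 0.39 shift now-axes mm [  69.4 -254.9  -17.3] turn [-1.000e-02  4.000e-02 -8.213e+01] | shift in goal axes [262.   33.8 -17.2]
```

Request:
drive_tool:
  deltas:
    - [0.01,[0,0,-0.02],[0,0,0]]
    - [0.01,[0,0,-0.035],[0,0,0]]
    - [0.01,[0.0116,-0.0425,-0.03],[0,0,0]]
    - [0.01,[0.0116,-0.0425,0],[0,0,0]]
    - [0.01,[0.0116,-0.0425,0],[0,0,0]]
    - [0.01,[0.0116,-0.0425,0],[0,0,0]]
    - [0.01,[0.0116,-0.0425,0],[0,0,0]]
    - [0.01,[0.0116,-0.0425,0],[0,0,0]]

```text
time_s: 30.55
position: [0.4732, 0.0701, 0.1093]
tcp_rot: [0.34, -3.123, 0.0]
force: [1.9, 0.4, -3.4]
opening: 0.0114
gripper_force: 71.7
```

Request:
drive_tool:
  deltas:
    - [0.01,[0,0,0],[0,0,-5]]
    - [0.01,[0,0,0],[0,0,-10]]
    - [0.01,[0,0,0],[0,0,-10.5]]
    - [0.01,[0,0,0],[0,0,-10.5]]
    - [0.01,[0,0,0],[0,0,-10.5]]
    - [0.01,[0,0,0],[0,0,-10.5]]
    - [0.01,[0,0,0],[0,0,-10.5]]
    - [0.01,[0,0,0],[0,0,-10.5]]

```text
time_s: 31.55
position: [0.4734, 0.0714, 0.1092]
tcp_rot: [2.236, -2.206, -0.0]
force: [-1.1, 0.5, -4.6]
opening: 0.011
gripper_force: 71.6
```

Request:
drive_tool:
  deltas:
    - [0.01,[0,0,0],[0,0,-4.1]]
    - [0.01,[0,0,0],[0,0,0]]
    - [0.01,[0,0,0],[0,0,0]]
    - [0.01,[0,0,0],[0,0,0]]
    - [0.01,[0,0,0],[0,0,0]]
    - [0.01,[0,0,0],[0,0,0]]
    - [0.01,[0,0,0],[0,0,0]]
    - [0.01,[0,0,0],[0,0,0]]

```text
time_s: 32.55
position: [0.4736, 0.0714, 0.1093]
tcp_rot: [-2.307, 2.132, -0.0]
force: [-0.7, 0.1, -2.9]
opening: 0.0115
gripper_force: 71.6
```

```bash
python3 - <<'E'
from h import *
c,i=shot("w9"); to(.4740,.0717,.024+.018,184.55)
cv2.imwrite("pics/w9b.png",cv2.resize(i,(784,588),interpolation=cv2.INTER_CUBIC))
E
```

```text
t 32.6 pos [0.4736 0.0715 0.1093] q6 -1.5 shift now-axes mm [-0.2 -0.4 67.3] turn [-0.    0.   -0.04] | shift in goal axes [-0.2 -0.4 67.3]
```

View pics/w9b.png

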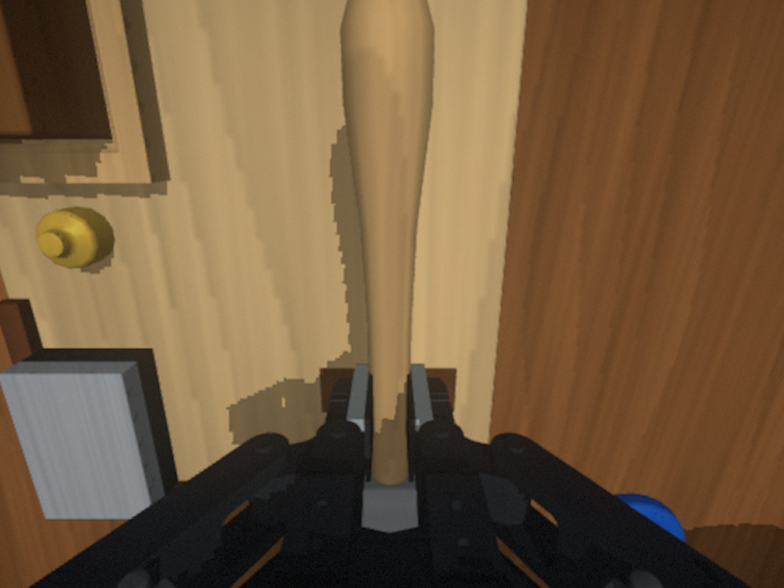

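The handle is centred at column 388–390 and aligned with the tool, with the board, bench block and weight as left. Lowering now.

Request:
drive_tool:
  deltas:
    - [0.01,[0,0,0.015],[0,0,0]]
    - [0.01,[0,0,0.018],[0,0,0]]
    - [0.01,[0,0,0.015],[0,0,0]]
    - [0.01,[0,0,0.01],[0,0,0]]
    - [0.01,[0,0,0.005],[0,0,0]]
    - [0.01,[0,0,0.002],[0,0,0]]
    - [0.01,[0,0,0.001],[0,0,0]]
    - [0.01,[0,0,0],[0,0,0]]

```text
time_s: 33.6
position: [0.4739, 0.0715, 0.0436]
tcp_rot: [-2.307, 2.132, -0.001]
force: [-0.4, -0.2, -1.7]
opening: 0.0118
gripper_force: 71.8
```

Request:
drive_tool:
  deltas:
    - [0.01,[0,0,0.0005],[0,0,0]]
    - [0.01,[0,0,0.0005],[0,0,0]]
    - [0.01,[0,0,0],[0,0,0]]
    - [0.03,[0,0,0],[0,0,0]]
    - [0.03,[0,0,0],[0,0,0]]
    - [0.04,[0,0,0],[0,0,0]]
    - [0.06,[0,0,0],[0,0,0]]
    - [0.06,[0,0,-0.005],[0,0,0]]

```text
time_s: 34.6
position: [0.4734, 0.0714, 0.0473]
tcp_rot: [2.307, -2.132, -0.001]
force: [-0.4, -0.2, -0.1]
opening: 0.0595
gripper_force: 0.0
```

Request:
drive_tool:
  deltas:
    - [0.06,[0,0,-0.03],[0,0,0]]
    - [0.085,[0,0,-0.05],[0,0,0]]
    - [0.085,[0,0,-0.055],[0,0,0]]
    - [0.085,[0.03,0,-0.055],[0,0,0]]
    - [0.085,[0.05,0,-0.03],[0,0,0]]
    - [0.085,[0.03,0,0],[0,0,0]]
    - [0.085,[0,0,0],[0,0,0]]
    - [0.085,[0,0,0],[0,0,0]]

```text
time_s: 35.6
position: [0.4821, -0.0378, 0.2672]
tcp_rot: [2.307, -2.132, -0.001]
force: [-0.7, -0.1, -0.2]
opening: 0.0851
gripper_force: 0.0
```

```bash
python3 - <<'E'
from h import *
c,i=shot("w10"); i2=read_camera("top")[:,:,::-1]; s=i2[145:285,130:330]
cv2.imwrite("pics/w10b.png",np.hstack([cv2.resize(i,(448,336),interpolation=cv2.INTER_AREA),cv2.resize(s,(352,246)) if 0 else cv2.copyMakeBorder(cv2.resize(s,(352,246),interpolation=cv2.INTER_CUBIC),0,90,0,0,0)]))
print(robot.read_state()["position"], robot.read_state()["time_s"])
print("expected px head/origin/tail",proj(c,[(.4703,.1164,.031),(.474,.0717,.031),(.484,-.053,.031)]).round(1).tolist())
hsv=cv2.cvtColor(i,cv2.COLOR_BGR2HSV); m=((hsv[...,1]<70)&(hsv[...,2]>90)).astype(np.uint8); m[300:]=0
cs,_=cv2.findContours(m,0,2)
for x in sorted(cs,key=cv2.contourArea)[-4:]: print(cv2.contourArea(x),cv2.boundingRect(x))
E
```

```text
[ 0.48210932 -0.03741815  0.26707083] 35.7
expected px head/origin/tail [[277.4, 292.3], [277.3, 262.7], [277.0, 167.6]]
133.5 (542, 282, 16, 14)
230.0 (376, 274, 25, 26)
717.0 (249, 283, 57, 17)
741.0 (130, 274, 51, 26)
```

View pics/w10b.png

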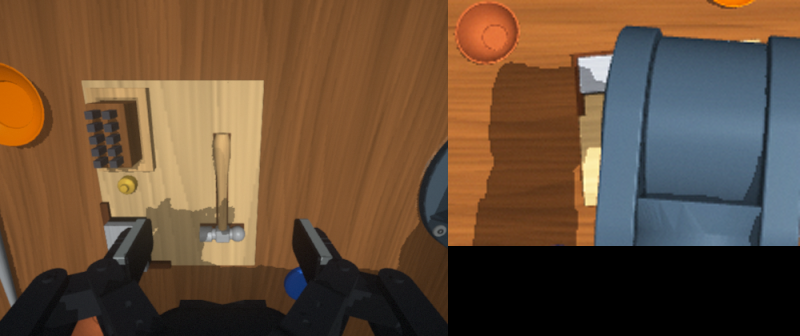

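The hammer covers its silhouette: its head centre is at pixel (277.5,291.5) against (277.4,292.3) expected, and its tail at (277,167) as expected. The punch block is seated and the bench block is in the corner.

```bash
python3 -c "
from bench import job; print(job.finish_job())"
```

```text
the job is handed in; nothing more can be done
None
```

The job is handed in at about 36 s: the punch block is fully down in its socket, the bench block is snug against both rails in the corner, and the hammer lies on its silhouette head to head; the other objects were left alone.

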